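# Pack the empty open wagons into the stock tray

### The arm

A 6-joint arm with a two-finger parallel gripper is mounted at the origin on the work surface. World frame = base frame: x ahead of the robot, y to its left, z up, the work surface at z = 0. Lengths are in m, angles in rad, forces in N, time in s.
With the tool pointing down it reaches from about 0.25 to 0.775 m from the base axis. Payload 4 kg.
Tool frame: the origin (TCP) lies at the very end of the fingers, on their centre line; the grasp point (between the pads) lies 19 mm behind it (robot.tcp_to_grasp is the distance from the TCP to the grasp point, in m); z points along the fingers, y is the line along which they close (so a half turn about z gives the same grasp; the last joint's range is limited). The gripper opens to 94 mm and grips with 3 to 60 N. Pads are 16 mm wide; open, the fingers measure 119 mm over their backs; the gripper's body (75 mm by 177 mm) begins 78 mm behind the grasp point.
Start: joints at [-1.227, 0.087, 1.371, -0, 1.684, -0.103], TCP at [0.238, -0.496, 0.206] pointing down, gripper open.
Joint ranges: [-3.1, 3.1], [-0.76, 2.03], [0.27, 2.55], [-1.08, 4.22], [0.17, 2.65], [-2.57, 2.57]. Speed limits (rad/s): [2.79, 2.79, 3.14, 3.14, 3.14, 3.14].

### API

Orientations are given as [roll, pitch, yaw] about the fixed x, y, z axes, in that order (R = Rz(yaw) Ry(pitch) Rx(roll)).
In Python, from bench import robot gives the robot as it stands.
- The arm moves only by the shell command python3 nudge.py 'ROWS'. ROWS is a JSON list of rows, 1 to 20 of them, each an object with the fields jaw (the finger opening in m), xyz (a list: dx, dy, dz in shares of 800 mm (1.0 is 800 mm)), twist (a turn about the tool's z in parts of the range, where 1.0 means 180 degrees); a field left out counts as zero (the opening has to be given); each row shifts and turns the commanded pose from where the row before left it, along the tool's axes as they then stand; what a row does not reach is not made up. A row lasts 1/12 s, in which the tool goes at most 0.0417 m and 0.125 rad, less where a joint would pass 70% of its speed; a pose out of reach is approached as far as the arm can. The fingers move at their own pace and stop on an object; the grip force is fixed at half the most. Time passes only in rows, so rows that do not move let the fingers close. It prints the time, the measured TCP pose, the force, the opening and the grip force at its end. No shift or turn number may pass 1 either way. Input that does not fit is refused with a message, and nothing moves.
- robot.get_obs(): the state, without advancing time (a new reading comes with each control period).
- robot.snapshot(name): name is "scene" or "top"; returns a dict with "color" (400x640x3 uint8, blue, green, red), "fx", "fy", "cx", "cy" (pixels), "extrinsics" (4x4, takes a point from world to camera coordinates). Camera axes: x right, y down, z forward; pixel columns grow to the right and rows downward; lengths in m; the calibration is good to about 2 mm. A picture is of the moment at which its call begins. There is no depth.
- robot.close_job(): hands the job in; it is judged then, once.
The state is a dict: "time": time; "joint_positions": joint angles; "qvel": joint speeds; "joint_torque": joint torques, N m; "tool_pos": TCP position; "ee_rot": TCP orientation; "wrist_force": force on the tool from outside, world axes, zero at the start; "wrist_torque": the same for the moment, N m; "width": finger opening in m; "finger_force": force on a finger pad.
Only numpy, scipy, OpenCV 4.12 (cv2) and the standard library are available. Lean on these libraries where they do the work, as an engineer would, in place of code of your own. Each camera call takes 0.05 s, during which the arm holds its last target. There are 200 camera calls.

### The job

Running is over on the model railway: put the four empty open wagons away in the plywood stock tray, each in the bay whose floor pad has the wagon's own colour, standing on its wheels flat on the pad. Set them down rather than dropping them, and leave the two closed vans with grey roofs where they stand.

Things in the scene. Friction and masses are not known exactly. Their poses are not given: they have to be found in the camera images.
- wagon_red: Empty open model railway wagon, red, dark wooden floor, black wheels; loose, does not roll, 70 g. 84 long (x) x 36 wide (y) x 40 mm high (z up); buffers stick 3 mm past each end. Origin: centre of the underside, at the wheels' foot. The body to grip across y is 14 to 40 mm above it, walls 3 mm. Starts upright on the board, x axis within 30 degrees of straight ahead.
- wagon_blue: Empty open model railway wagon, blue, dark wooden floor, black wheels; loose, does not roll, 70 g. 84 long (x) x 36 wide (y) x 40 mm high (z up); buffers stick 3 mm past each end. Origin: centre of the underside, at the wheels' foot. The body to grip across y is 14 to 40 mm above it, walls 3 mm. Starts upright on the board, x axis within 30 degrees of straight ahead.
- wagon_green: Empty open model railway wagon, green, dark wooden floor, black wheels; loose, does not roll, 70 g. 84 long (x) x 36 wide (y) x 40 mm high (z up); buffers stick 3 mm past each end. Origin: centre of the underside, at the wheels' foot. The body to grip across y is 14 to 40 mm above it, walls 3 mm. Starts upright on the board, x axis within 30 degrees of straight ahead.
- wagon_yellow: Empty open model railway wagon, yellow, dark wooden floor, black wheels; loose, does not roll, 70 g. 84 long (x) x 36 wide (y) x 40 mm high (z up); buffers stick 3 mm past each end. Origin: centre of the underside, at the wheels' foot. The body to grip across y is 14 to 40 mm above it, walls 3 mm. Starts upright on the board, x axis within 30 degrees of straight ahead.
- pad_red: Red floor pad of one bay of the fixed 2 x 2 plywood tray. 100 (x) x 62 (y) x 2 mm; origin: centre of its underside, 4 mm above the board. The bay is centred on it, 104 (x) x 66 (y) mm inside: a wagon fits along x, either way round. Walls and dividers 10 mm thick, tops 14 mm above the origin. Bay centres 114 mm apart along x, 76 along y; colours swap places.
- pad_blue: Blue floor pad of one bay of the fixed 2 x 2 plywood tray. 100 (x) x 62 (y) x 2 mm; origin: centre of its underside, 4 mm above the board. The bay is centred on it, 104 (x) x 66 (y) mm inside: a wagon fits along x, either way round. Walls and dividers 10 mm thick, tops 14 mm above the origin. Bay centres 114 mm apart along x, 76 along y; colours swap places.
- pad_green: Green floor pad of one bay of the fixed 2 x 2 plywood tray. 100 (x) x 62 (y) x 2 mm; origin: centre of its underside, 4 mm above the board. The bay is centred on it, 104 (x) x 66 (y) mm inside: a wagon fits along x, either way round. Walls and dividers 10 mm thick, tops 14 mm above the origin. Bay centres 114 mm apart along x, 76 along y; colours swap places.
- pad_yellow: Yellow floor pad of one bay of the fixed 2 x 2 plywood tray. 100 (x) x 62 (y) x 2 mm; origin: centre of its underside, 4 mm above the board. The bay is centred on it, 104 (x) x 66 (y) mm inside: a wagon fits along x, either way round. Walls and dividers 10 mm thick, tops 14 mm above the origin. Bay centres 114 mm apart along x, 76 along y; colours swap places.
- van_red: Look-alike that must stay: closed goods van with red sides, a white panel on each side and a raised grey roof with two black vents. 84 (x) x 36 (y) x 46 (z) mm, 90 g, loose, origin at the centre of its underside (foot of the wheels). Stands upright on the board among the wagons.
- van_blue: Look-alike that must stay: closed goods van with blue sides, a white panel on each side and a raised grey roof with two black vents. 84 (x) x 36 (y) x 46 (z) mm, 90 g, loose, origin at the centre of its underside (foot of the wheels). Stands upright on the board among the wagons.

How it is judged:
By the outcome, as a careful person would: the job done as asked, in the order asked, and still so for the second after the job is handed in, with the robot touching nothing.
It also fails if it takes over 118 s, if anything falls off the work surface, if the arm or the gripper's body presses on something with over 40 N, if the wrist force passes 120 N, or if a joint passes its speed limit or range.

## Working session

There is one attempt and no reset: what is moved stays moved. The work goes in short steps, Python scripts to look and compute and a shell command to move; the robot and the scene stay as the last step left them, time stands still between calls to the robot, and variables do not carry over. Pictures are saved under pics/ and viewed, at most 14 in all, crops included, and the job is handed in when it is done.

```bash
ls; mkdir -p pics
python3 - <<'E'
from bench import robot
import cv2, numpy as np
for n in ("scene","top"):
    s=robot.snapshot(n); cv2.imwrite(f"pics/{n}0.png",s["color"]); np.savez(f"pics/{n}0.npz",**s)
    print(n,s["fx"],s["fy"],s["cx"],s["cy"]); print(np.round(s["extrinsics"],4))
o=robot.get_obs(); print({k:np.round(v,4) for k,v in o.items()}, robot.tcp_to_grasp)
E
```

```text
bench.py
nudge.py
pics
scene 462.8208893374518 462.8208893374518 320.51105462586446 198.11510814271196
[[ 0.4395  0.8982 -0.0096 -0.223 ]
 [ 0.7504 -0.373  -0.5457 -0.404 ]
 [-0.4938  0.2326 -0.8379  1.4585]
 [ 0.      0.      0.      1.    ]]
top 415.65327493383575 415.65327493383575 319.3654356180788 208.69211920633933
[[ 0.0117 -0.9997  0.0225 -0.0369]
 [-0.9871 -0.0151 -0.1593  0.5395]
 [ 0.1596 -0.0204 -0.987   0.9376]
 [ 0.      0.      0.      1.    ]]
{'time': np.float64(0.1), 'joint_positions': array([-1.2271,  0.0879,  1.3721, -0.    ,  1.6836, -0.1031]), 'qvel': array([ 0.0011, -0.0022, -0.0046, -0.0008,  0.0007,  0.0006]), 'joint_torque': array([ 2.20000e-03, -3.41250e+01, -3.03301e+01,  7.20000e-02,
        3.04000e-02, -1.00000e-04]), 'tool_pos': array([ 0.2375, -0.4956,  0.2045]), 'ee_rot': array([-3.1397e+00, -2.0000e-04,  4.4680e-01]), 'wrist_force': array([-0.1984,  0.4334, -0.3976]), 'wrist_torque': array([-0.0365, -0.0194, -0.0049]), 'finger_force': np.float64(0.0), 'width': np.float64(0.0936)} 0.0188
```

View pics/top0.png

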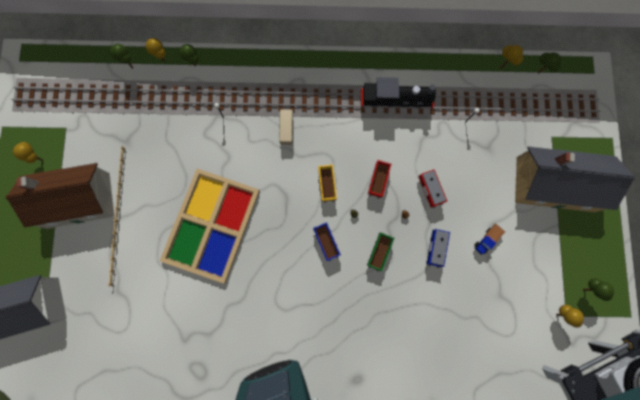

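View pics/scene0.png

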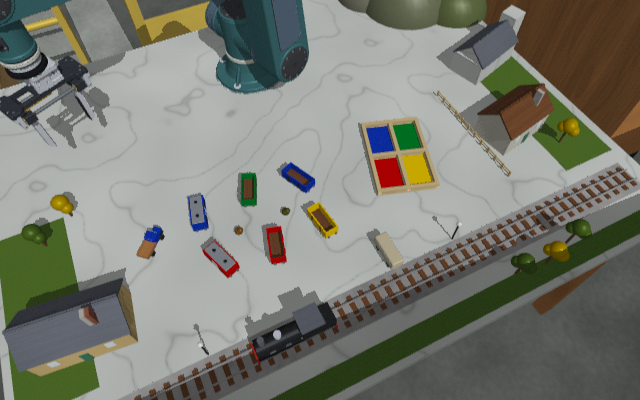

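Both pictures show the same layout. In the top view the wagons are yellow (327,183), red (380,180), blue (326,242) and green (380,252). The vans are red (432,188) and blue (439,248). The tray is around (210,228) with yellow and red pads at the far end, green and blue at the near end. Small bushes stand at (354,215) and (405,215).

Next I measure by colour masks and triangulate across both views.

```bash
cat > vis.py <<'E'
import cv2, numpy as np
from bench import robot
HUE={"red":(172,8),"blue":(108,128),"green":(50,78),"yellow":(18,32)}
def proj(s,p):
    q=s["extrinsics"]@np.append(p,1); return np.array([s["fx"]*q[0]/q[2]+s["cx"],s["fy"]*q[1]/q[2]+s["cy"]])
def K(s): return np.array([[s["fx"],0,s["cx"]],[0,s["fy"],s["cy"]],[0,0,1]],float)
def ray(s,uv):
    E=s["extrinsics"]; R=E[:3,:3]; c=-R.T@E[:3,3]
    return c, R.T@np.linalg.solve(K(s),[uv[0],uv[1],1])
def plane(s,uv,z):
    c,d=ray(s,uv); return c+d*(z-c[2])/d[2]
def tri(s1,u1,s2,u2):
    X=cv2.triangulatePoints(K(s1)@s1["extrinsics"][:3],K(s2)@s2["extrinsics"][:3],np.array(u1,float).reshape(2,1),np.array(u2,float).reshape(2,1))
    return (X[:3]/X[3]).ravel()
def blobs(s,col,amin=60,amax=3000):
    h=cv2.cvtColor(s["color"],cv2.COLOR_BGR2HSV); lo,hi=HUE[col]; H=h[...,0]
    m=((H>=lo)&(H<=hi)) if lo<hi else ((H>=lo)|(H<=hi))
    m=(m&(h[...,1]>130)&(h[...,2]>60)).astype(np.uint8)
    out=[]
    for c in cv2.findContours(m,cv2.RETR_EXTERNAL,cv2.CHAIN_APPROX_NONE)[0]:
        if amin<cv2.contourArea(c)<amax:
            hull=cv2.convexHull(c); r=cv2.minAreaRect(hull); out.append((np.array(r[0]),cv2.contourArea(hull),cv2.boxPoints(r),hull))
    return out
E
python3 - <<'E'
from vis import *
S={n:dict(np.load(f"pics/{n}0.npz")) for n in ("top","scene")}
for c in HUE:
    for n in S:
        for b in blobs(S[n],c):
            P=np.array([plane(S[n],p,.027)[:2] for p in b[2]]); e=[P[1]-P[0],P[2]-P[1]]; L=[np.linalg.norm(x) for x in e]; v=e[int(np.argmax(L))]
            print(c,n,b[0].round(1),int(b[1]),"xy@27",plane(S[n],b[0],.027)[:2].round(3),"size",np.round(sorted(L),3),"yaw",round(float(np.degrees(np.arctan(v[1]/v[0]))),1))
E
```

```text
red top [233.5 207.9] 1013 xy@27 [0.541 0.175] size [0.062 0.099] yaw -18.1
red top [426.5 191. ] 152 xy@27 [ 0.59 -0.29] size [0.015 0.082] yaw 24.2
red top [379.4 178.7] 482 xy@27 [ 0.619 -0.176] size [0.036 0.087] yaw -14.1
red scene [ 90.5 315.5] 91 xy@27 [ 0.599 -0.598] size [0.014 0.046] yaw 25.1
red scene [220.8 258.2] 628 xy@27 [ 0.595 -0.3  ] size [0.041 0.1  ] yaw 19.2
red scene [275.7 244.6] 556 xy@27 [ 0.619 -0.172] size [0.038 0.097] yaw -15.2
red scene [388.7 172.2] 644 xy@27 [0.555 0.174] size [0.063 0.098] yaw -20.0
blue top [485.  245.5] 181 xy@27 [ 0.46  -0.427] size [0.028 0.044] yaw -46.2
blue top [216.4 252.4] 955 xy@27 [0.435 0.211] size [0.057 0.094] yaw -17.6
blue scene [152.5 233.5] 182 xy@27 [ 0.46  -0.425] size [0.039 0.04 ] yaw -28.6
blue scene [197.4 212.8] 532 xy@27 [ 0.452 -0.31 ] size [0.042 0.101] yaw -11.3
blue scene [297.5 176.9] 519 xy@27 [ 0.463 -0.044] size [0.049 0.101] yaw 23.5
blue scene [379.5 139.1] 521 xy@27 [0.447 0.209] size [0.061 0.097] yaw -19.3
green top [186.6 242. ] 900 xy@27 [0.458 0.282] size [0.055 0.094] yaw -17.7
green scene [2
[... 470 characters left out ...]
12.5  54.4] 254 xy@27 [ 0.954 -0.524] size [0.05 0.05] yaw 1.5
yellow top [155.4  46.8] 232 xy@27 [0.952 0.391] size [0.038 0.057] yaw 59.0
yellow scene [557.3 249.6] 367 xy@27 [0.922 0.411] size [0.051 0.057] yaw 27.4
yellow scene [321.9 219.6] 584 xy@27 [ 0.606 -0.044] size [0.046 0.099] yaw 7.1
yellow scene [ 62.1 203.3] 278 xy@27 [ 0.274 -0.606] size [0.042 0.069] yaw 36.9
yellow scene [416.6 168.6] 651 xy@27 [0.577 0.245] size [0.064 0.102] yaw -20.3
yellow scene [568.  126.5] 276 xy@27 [0.641 0.698] size [0.061 0.065] yaw -43.0
yellow scene [58.5 41.8] 1588 xy@27 [-0.373 -0.514] size [0.14  0.348] yaw 9.5
yellow scene [165.4  23.2] 2690 xy@27 [-0.309 -0.177] size [0.245 0.298] yaw 60.6
```

```bash
sed -i 's/h\[...,1\]>130)&(h\[...,2\]>60)/h[...,1]>110)\&(h[...,2]>35)/; s/    out=\[\]/    m=cv2.morphologyEx(m,cv2.MORPH_CLOSE,np.ones((3,3),np.uint8)); out=[]/' vis.py
python3 - <<'E'
from vis import *
S={n:dict(np.load(f"pics/{n}0.npz")) for n in ("top","scene")}
T,C=S["top"],S["scene"]
W={"wagon_red":(.619,-.174),"wagon_blue":(.463,-.044),"wagon_green":(.442,-.172),"wagon_yellow":(.606,-.047),"van_red":(.59,-.295),"van_blue":(.452,-.31),
"pad_red":(.55,.174),"pad_blue":(.44,.21),"pad_green":(.465,.28),"pad_yellow":(.57,.245)}
for k,g in W.items():
    r={}
    z=.006 if k[0]=="p" else .027
    for n,s in S.items():
        bs=[b for b in blobs(s,k.split("_")[1]) if np.linalg.norm(plane(s,b[0],z)[:2]-g)<.03]
        if not bs: print(k,n,"none"); continue
        b=max(bs,key=lambda b:b[1]); P=np.array([plane(s,p,z)[:2] for p in b[2]]); e=[P[1]-P[0],P[2]-P[1]]; L=[np.linalg.norm(x) for x in e]; v=e[int(np.argmax(L))]
        r[n]=(b[0],plane(s,b[0],z)[:2].round(4),np.round(sorted(L),3),round(float(np.degrees(np.arctan(v[1]/v[0]))),1))
    print(k,*[x[1:] for x in r.values()], "tri",tri(T,r["top"][0],C,r["scene"][0]).round(4) if len(r)==2 else "")
E
```

```text
wagon_red (array([ 0.6191, -0.1756]), array([0.037, 0.088]), -14.1) (array([ 0.6188, -0.1713]), array([0.038, 0.097]), -16.4) tri [ 0.6193 -0.1732  0.0294]
wagon_blue (array([ 0.4636, -0.0472]), array([0.035, 0.083]), 23.6) (array([ 0.4629, -0.0439]), array([0.05 , 0.101]), 22.7) tri [ 0.464  -0.0456  0.0292]
wagon_green top none
wagon_green (array([ 0.4418, -0.1716]), array([0.039, 0.099]), -21.7) tri 
wagon_yellow (array([ 0.6064, -0.0474]), array([0.037, 0.088]), 6.5) (array([ 0.6057, -0.0437]), array([0.046, 0.1  ]), 6.2) tri [ 0.6065 -0.0457  0.0295]
van_red (array([ 0.5892, -0.2922]), array([0.029, 0.084]), 34.2) (array([ 0.5947, -0.2998]), array([0.041, 0.1  ]), 19.2) tri [ 0.5904 -0.2978  0.0169]
van_blue (array([ 0.4517, -0.2973]), array([0.028, 0.084]), 4.7) (array([ 0.4521, -0.3103]), array([0.042, 0.101]), -11.3) tri [ 0.4502 -0.3056  0.0204]
pad_red (array([0.5448, 0.1793]), array([0.063, 0.101]), -18.1) (array([0.5427, 0.1843]), array([0.065, 0.1  ]), -20.0) tri [0.5449 0.1804 0.0105]
pad_blue (array([0.4358, 0.2154]), array([0.06 , 0.097]), -17.6) (array([0.4327, 0.2198]), array([0.063, 0.1  ]), -19.1) tri [0.4362 0.2157 0.0113]
pad_green (array([0.4599, 0.2878]), array([0.058, 0.097]), -17.6) (array([0.4561, 0.293 ]), array([0.063, 0.102]), -19.5) tri [0.4602 0.2876 0.0125]
pad_yellow (array([0.5684, 0.252 ]), array([0.067, 0.106]), -18.1) (array([0.5669, 0.2566]), array([0.066, 0.108]), -19.9) tri [0.5685 0.253  0.0095]
```

```bash
cat >> vis.py <<'E'
def go(x,y,z,deg):
    o=robot.get_obs(); p=o["tool_pos"]; a=o["ee_rot"][2]; t=np.radians(deg); d=np.array([x,y,z])-p
    turn=-((t-a+np.pi/2)%np.pi-np.pi/2); a=a if turn is None else t
    c,s=np.cos(t),np.sin(t)
    print("t",round(float(o["time"]),1),"turn first",turn.round(3),"then dx dy dz",np.round([c*d[0]+s*d[1],s*d[0]-c*d[1],-d[2]],4),"w",o["width"].round(4))
E
sed -i 's/; a=a if turn is None else t$//; s/"green":(50,78)/"green":(42,92)/' vis.py
python3 - <<'E'
from vis import *
S={n:dict(np.load(f"pics/{n}0.npz")) for n in ("top","scene")}
h=cv2.cvtColor(S["top"]["color"],cv2.COLOR_BGR2HSV); print(h[252,366:394].tolist())
r={}
for n,s in S.items():
    for b in blobs(s,"green",40):
        p=plane(s,b[0],.027)[:2]
        if np.linalg.norm(p-(.442,-.172))<.05:
            r[n]=b[0]; P=np.array([plane(s,q,.027)[:2] for q in b[2]]); print(n,b[0],b[1],p.round(4),P.round(3).tolist())
if len(r)==2: print(tri(S["top"],r["top"],S["scene"],r["scene"]).round(4))
E
```

```text
[[39, 11, 168], [35, 9, 167], [35, 9, 168], [40, 9, 166], [47, 12, 153], [58, 26, 127], [63, 74, 96], [62, 132, 79], [52, 145, 60], [31, 131, 41], [12, 142, 54], [12, 158, 66], [11, 145, 74], [12, 148, 76], [11, 148, 79], [10, 144, 78], [11, 146, 77], [12, 147, 78], [13, 143, 80], [20, 137, 69], [41, 121, 63], [59, 133, 73], [64, 131, 82], [64, 80, 89], [57, 29, 88], [45, 11, 94], [40, 13, 120], [40, 10, 149]]
top [380.49743652 251.80670166] 490.5 [ 0.4414 -0.176 ] [[0.41, -0.145], [0.486, -0.175], [0.473, -0.208], [0.398, -0.177]]
scene [248.5 189. ] 468.5 [ 0.4418 -0.1716] [[0.386, -0.171], [0.403, -0.136], [0.495, -0.172], [0.479, -0.206]]
[ 0.4421 -0.1735  0.0286]
```

```bash
python3 -c "
from vis import *
go(.442,-.1735,.10,-21.5)"
```

```text
Traceback (most recent call last):
  File "vis.py", line 28, in go
    print("t",round(float(o["time"]),1),"turn first",turn.round(3),"then dx dy dz",np.round([c*d[0]+s*d[1],s*d[0]-c*d[1],-d[2]],4),"w",o["width"].round(4))
                                                                                                                                       ^^^^^^^^^^^^^^^^
AttributeError: 'float' object has no attribute 'round'
```

```bash
sed -i 's/turn.round(3)/round(float(turn),3)/; s/o\["width"\].round(4)/round(float(o["width"]),4)/' vis.py; python3 -c "
from vis import *
go(.442,-.1735,.10,-21.5)"
```

```text
t 0.1 turn first 0.822 then dx dy dz [ 0.0722 -0.3746  0.1045] w 0.0936
```

Units first: shifts go in shares of 800 mm and turns go in shares of 180 degrees. So -0.034 m / 0.8 = -0.0425, 0.0095 m / 0.8 = 0.0119, 0.1174 rad / 3.1416 = 0.0374.

```bash
python3 nudge.py '[{"jaw":0.06, "twist":0.0374}, {"jaw":0.06, "twist":0.0374}, {"jaw":0.06, "twist":0.0374}, {"jaw":0.06, "twist":0.0374}, {"jaw":0.06, "twist":0.0374}, {"jaw":0.06, "twist":0.0374}, {"jaw":0.06, "twist":0.0374}, {"jaw":0.06, "xyz":[0.0081, -0.0425, 0.0119]}, {"jaw":0.06, "xyz":[0.0081, -0.0425, 0.0119]}, {"jaw":0.06, "xyz":[0.0081, -0.0425, 0.0119]}, {"jaw":0.06, "xyz":[0.0081, -0.0425, 0.0119]}, {"jaw":0.06, "xyz":[0.0081, -0.0425, 0.0119]}, {"jaw":0.06, "xyz":[0.0081, -0.0425, 0.0119]}, {"jaw":0.06, "xyz":[0.0081, -0.0425, 0.0119]}, {"jaw":0.06, "xyz":[0.0081, -0.0425, 0.0119]}, {"jaw":0.06, "xyz":[0.0081, -0.0425, 0.0119]}, {"jaw":0.06, "xyz":[0.0081, -0.0425, 0.0119]}, {"jaw":0.06, "xyz":[0.0081, -0.0425, 0.0119]}, {"jaw":0}]' | sed 's/^/ /'; python3 -c "
from vis import *
go(.442,-.1735,.016,-21.5)"
```

```text
time: 1.68
 tool_pos: [0.4419, -0.1686, 0.0983]
 ee_rot: [-3.138, 0.004, -0.369]
 wrist_force: [-0.1, 0.4, -0.7]
 width: 0.0561
 finger_force: 0.0
t 1.7 turn first 0.007 then dx dy dz [0.0019 0.0045 0.0823] w 0.0561
```

Scaled: 0.02 m / 0.8 = 0.025, 0.012 m / 0.8 = 0.015, 0.007 rad / 3.1416 = 0.0022.

```bash
python3 nudge.py '[{"jaw":0.062, "xyz":[0.0013, 0.0056, 0]}, {"jaw":0.062, "xyz":[0.0013, 0, 0.0125], "twist":0.0022}, {"jaw":0.062, "xyz":[0, 0, 0.025]}, {"jaw":0.062, "xyz":[0, 0, 0.025]}, {"jaw":0.062, "xyz":[0, 0, 0.025]}, {"jaw":0.062, "xyz":[0, 0, 0.015]}, {"jaw":0.062}, {"jaw":0.062}]' | sed 's/^/ /'
python3 - <<'E'
from vis import *
go(.442,-.1735,.016,-21.5)
s=robot.snapshot("scene"); cv2.imwrite("pics/g1.png",cv2.resize(s["color"][110:270,140:380],None,fx=3,fy=3))
E
```

```text
time: 2.35
 tool_pos: [0.4404, -0.1803, 0.0183]
 ee_rot: [3.141, 0.002, -0.385]
 wrist_force: [0.3, 0.5, 0.3]
 width: 0.0621
 finger_force: 0.0
t 2.4 turn first -0.01 then dx dy dz [-0.001  -0.0069  0.0023] w 0.0621
```

View pics/g1.png

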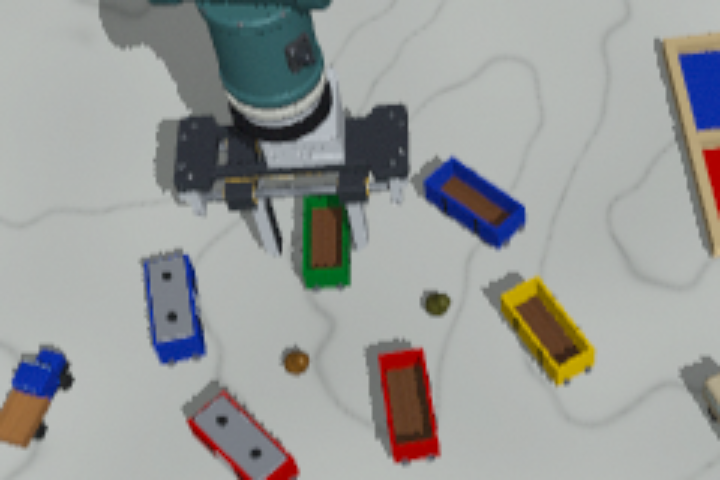

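The picture shows the fingers straddling the green wagon, with the left finger at (270,240) farther off than the right at (358,225). That agrees with the −7 mm y error, so I correct it and then close.

Scaled: -0.007 m / 0.8 = -0.0088, 0.0023 m / 0.8 = 0.0029, -0.01 rad / 3.1416 = -0.0032.

```bash
python3 nudge.py '[{"jaw":0.062, "xyz":[-0.0013, -0.0088, 0.0029], "twist":-0.0032}, {"jaw":0.062}, {"jaw":0.062}, {"jaw":0}, {"jaw":0}, {"jaw":0}, {"jaw":0}, {"jaw":0}, {"jaw":0}]' | sed 's/^/ /'; python3 -c "
from vis import *
go(.460,.288,.1,-18)"
```

```text
time: 3.15
 tool_pos: [0.4432, -0.1723, 0.0168]
 ee_rot: [3.142, -0.0, -0.372]
 wrist_force: [-0.6, 0.0, 1.2]
 width: 0.0358
 finger_force: 30.0
t 3.1 turn first -0.058 then dx dy dz [-0.1263 -0.443  -0.0832] w 0.0358
```

Scaled: -0.035 m / 0.8 = -0.0438, -0.03 m / 0.8 = -0.0375, -0.058 rad / 3.1416 = -0.0185.

```bash
python3 nudge.py '[{"jaw":0, "xyz":[0, 0, -0.0188]}, {"jaw":0, "xyz":[0, 0, -0.0313]}, {"jaw":0, "xyz":[0, 0, -0.0313]}, {"jaw":0, "xyz":[0, 0, -0.025], "twist":-0.0185}, {"jaw":0, "xyz":[-0.0063, -0.0225, 0]}, {"jaw":0, "xyz":[-0.0125, -0.0438, 0]}, {"jaw":0, "xyz":[-0.0125, -0.0438, 0]}, {"jaw":0, "xyz":[-0.0125, -0.0438, 0]}, {"jaw":0, "xyz":[-0.0125, -0.0438, 0]}, {"jaw":0, "xyz":[-0.0125, -0.0438, 0]}, {"jaw":0, "xyz":[-0.0125, -0.0438, 0]}, {"jaw":0, "xyz":[-0.0125, -0.0438, 0]}, {"jaw":0, "xyz":[-0.0125, -0.0438, 0]}, {"jaw":0, "xyz":[-0.0125, -0.0438, 0]}, {"jaw":0, "xyz":[-0.0125, -0.0438, 0]}, {"jaw":0, "xyz":[-0.0125, -0.0438, 0]}, {"jaw":0, "xyz":[-0.0125, -0.0375, 0]}, {"jaw":0, "xyz":[-0.0075, -0.0188, 0]}, {"jaw":0}, {"jaw":0}]' | sed 's/^/ /'; python3 -c "
from vis import *
go(.460,.288,.0235,-18)"
```

```text
time: 4.82
 tool_pos: [0.4565, 0.2945, 0.101]
 ee_rot: [3.14, 0.001, -0.312]
 wrist_force: [-0.4, 0.1, -0.5]
 width: 0.0357
 finger_force: 30.0
t 4.8 turn first 0.002 then dx dy dz [0.0053 0.0051 0.0775] w 0.0357
```

Scaled: 0.02 m / 0.8 = 0.025, 0.015 m / 0.8 = 0.0188.

```bash
python3 nudge.py '[{"jaw":0, "xyz":[0.0066, 0.0063, 0]}, {"jaw":0, "xyz":[0, 0, 0.025]}, {"jaw":0, "xyz":[0, 0, 0.025]}, {"jaw":0, "xyz":[0, 0, 0.0188]}, {"jaw":0}, {"jaw":0}, {"jaw":0}]' | sed 's/^/ /'
python3 - <<'E'
from vis import *
go(.460,.288,.0235,-18)
a=robot.snapshot("scene"); b=robot.snapshot("top")
cv2.imwrite("pics/p1.png",np.hstack([cv2.resize(a["color"][90:220,340:470],None,fx=3,fy=3),cv2.resize(b["color"][165:295,145:275],None,fx=3,fy=3)]))
E
```

```text
time: 5.4
 tool_pos: [0.4615, 0.287, 0.0478]
 ee_rot: [-3.141, -0.001, -0.316]
 wrist_force: [0.5, 0.2, -0.0]
 width: 0.0355
 finger_force: 30.0
t 5.4 turn first -0.002 then dx dy dz [-0.0017 -0.0005  0.0243] w 0.0355
```

View pics/p1.png

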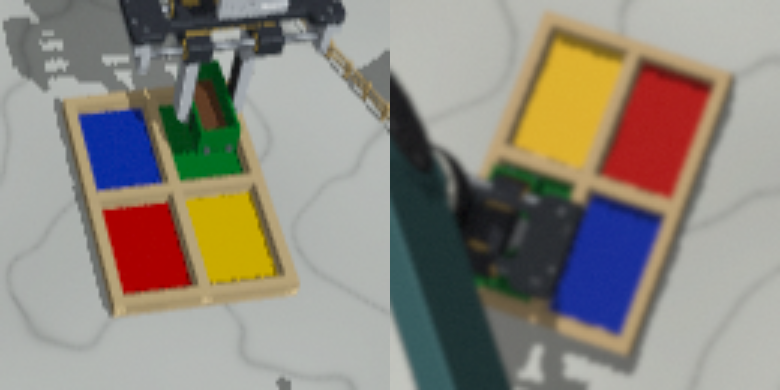

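The left half shows the green wagon upright in the fingers at (215,110), just above the green pad and inside its walls. Now I lower it gently.

Scaled: 0.008 m / 0.8 = 0.01, 0.006 m / 0.8 = 0.0075.

```bash
python3 nudge.py '[{"jaw":0, "xyz":[-0.0013, 0, 0.01]}, {"jaw":0, "xyz":[0, 0, 0.0075]}, {"jaw":0, "xyz":[0, 0, 0.0063]}, {"jaw":0, "xyz":[0, 0, 0.0038]}, {"jaw":0, "xyz":[0, 0, 0.0025]}, {"jaw":0}, {"jaw":0}, {"jaw":0}]' | sed 's/^/ /'
```

```text
time: 6.17
 tool_pos: [0.4593, 0.2882, 0.0228]
 ee_rot: [3.141, 0.0, -0.314]
 wrist_force: [-2.2, -1.2, 2.9]
 width: 0.0361
 finger_force: 30.0
```

Scaled: -0.025 m / 0.8 = -0.0313, -0.02 m / 0.8 = -0.025, -0.12 rad / 3.1416 = -0.0382.

```bash
python3 nudge.py '[{"jaw":0.05}, {"jaw":0.05}, {"jaw":0.05, "xyz":[0, 0, -0.0025]}, {"jaw":0.05, "xyz":[0, 0, -0.0188]}, {"jaw":0.05, "xyz":[0, 0, -0.0313]}, {"jaw":0.062, "xyz":[0, 0, -0.0313], "twist":-0.0382}, {"jaw":0.062, "xyz":[0, 0, -0.025], "twist":-0.0382}, {"jaw":0.062, "twist":-0.0382}, {"jaw":0.062, "twist":-0.0382}, {"jaw":0.062, "twist":-0.0382}, {"jaw":0.062, "twist":-0.0395}, {"jaw":0.062}]' | sed 's/^/ /'; python3 -c "
from vis import *
go(.464,-.0456,.1,23.5)"
```

```text
time: 7.17
 tool_pos: [0.4597, 0.2882, 0.1098]
 ee_rot: [3.142, -0.001, 0.412]
 wrist_force: [-0.8, -0.5, 0.1]
 width: 0.0618
 finger_force: 0.0
t 7.2 turn first 0.002 then dx dy dz [-0.1292  0.3078  0.0098] w 0.0618
```

Scaled: 0.0308 m / 0.8 = 0.0385, -0.0129 m / 0.8 = -0.0161.

```bash
python3 nudge.py '[{"jaw":0.062, "xyz":[-0.0161, 0.0385, 0.0013]}, {"jaw":0.062, "xyz":[-0.0161, 0.0385, 0.0013]}, {"jaw":0.062, "xyz":[-0.0161, 0.0385, 0.0013]}, {"jaw":0.062, "xyz":[-0.0161, 0.0385, 0.0013]}, {"jaw":0.062, "xyz":[-0.0161, 0.0385, 0.0013]}, {"jaw":0.062, "xyz":[-0.0161, 0.0385, 0.0013]}, {"jaw":0.062, "xyz":[-0.0161, 0.0385, 0.0013]}, {"jaw":0.062, "xyz":[-0.0161, 0.0385, 0.0013]}, {"jaw":0.062, "xyz":[-0.0161, 0.0385, 0.0013]}, {"jaw":0.062, "xyz":[-0.0161, 0.0385, 0.0013]}, {"jaw":0.062}, {"jaw":0.062}, {"jaw":0.062}]' | sed 's/^/ /'; python3 -c "
from vis import *
go(.464,-.0456,.016,23.5)"
```

```text
time: 8.25
 tool_pos: [0.464, -0.0455, 0.0997]
 ee_rot: [-3.141, -0.0, 0.407]
 wrist_force: [0.8, 0.4, 0.8]
 width: 0.062
 finger_force: 0.0
t 8.2 turn first -0.003 then dx dy dz [-0.      0.0001  0.0837] w 0.062
```

Settled exactly over the blue wagon. I check green's placing with a free view and then descend.

Scaled: 0.025 m / 0.8 = 0.0313, 0.02 m / 0.8 = 0.025.

```bash
python3 nudge.py '[{"jaw":0.062, "xyz":[0, 0, 0.025]}, {"jaw":0.062, "xyz":[0, 0, 0.0313]}, {"jaw":0.062, "xyz":[0, 0, 0.025]}, {"jaw":0.062, "xyz":[0, 0, 0.0171]}, {"jaw":0.062, "xyz":[0, 0, 0.0063]}, {"jaw":0.062}, {"jaw":0.062}, {"jaw":0}, {"jaw":0}, {"jaw":0}, {"jaw":0}, {"jaw":0}]' | sed 's/^/ /'
python3 - <<'E'
from vis import *
go(.4365,.2157,.11,-18)
a=robot.snapshot("scene"); b=robot.snapshot("top")
cv2.imwrite("pics/p2.png",np.hstack([cv2.resize(a["color"][90:230,230:450],None,fx=2,fy=2),cv2.resize(b["color"][160:300,150:310],None,fx=2,fy=2)]))
E
```

```text
time: 9.25
 tool_pos: [0.4644, -0.0458, 0.0166]
 ee_rot: [3.141, -0.001, 0.41]
 wrist_force: [-0.3, 0.4, 1.7]
 width: 0.0358
 finger_force: 30.0
t 9.2 turn first 0.724 then dx dy dz [-0.1073 -0.2401 -0.0934] w 0.0358
```

View pics/p2.png

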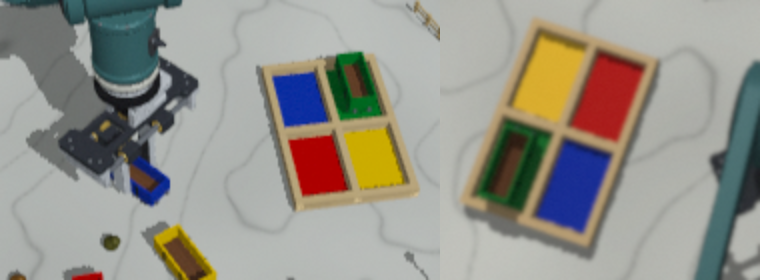

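The left half shows the blue wagon gripped at (150,180) and green standing upright in its bay at (355,85). The right half shows green in its bay at (510,165). I check its pose numerically from the brown floor while lifting blue.

```bash
cat >> vis.py <<'E'
def floor(near,z=None):
    S={n:robot.snapshot(n) for n in ("top","scene")}; r={}
    for n,s in S.items():
        h=cv2.cvtColor(s["color"],cv2.COLOR_BGR2HSV); m=((h[...,0]>=4)&(h[...,0]<=17)&(h[...,1]>90)&(h[...,2]<170)).astype(np.uint8)
        uv=proj(s,[*near,.025])
        for c in cv2.findContours(m,cv2.RETR_EXTERNAL,cv2.CHAIN_APPROX_NONE)[0]:
            q=cv2.minAreaRect(c)
            if cv2.contourArea(c)>60 and np.linalg.norm(np.array(q[0])-uv)<20:
                r[n]=np.array(q[0]); P=np.array([plane(s,p,.025)[:2] for p in cv2.boxPoints(q)]); e=[P[1]-P[0],P[2]-P[1]]; v=max(e,key=np.linalg.norm)
                print(n,plane(s,q[0],.025)[:2].round(4),"len",[round(float(np.linalg.norm(x)),3) for x in e],"yaw",round(float(np.degrees(np.arctan(v[1]/v[0]))),1))
    if len(r)==2: print("tri",tri(S["top"],r["top"],S["scene"],r["scene"]).round(4))
E
python3 nudge.py '[{"jaw":0, "xyz":[0, 0, -0.0188]}, {"jaw":0, "xyz":[0, 0, -0.0313]}, {"jaw":0, "xyz":[0, 0, -0.0313]}, {"jaw":0, "xyz":[0, 0, -0.025], "twist":0.0382}, {"jaw":0, "twist":0.0382}, {"jaw":0, "twist":0.0382}, {"jaw":0, "twist":0.0382}, {"jaw":0, "twist":0.0382}, {"jaw":0, "twist":0.0395}, {"jaw":0}, {"jaw":0}]' | sed 's/^/ /'
python3 - <<'E'
from vis import *
go(.4365,.2157,.11,-18)
floor((.460,.288))
E
```

```text
time: 10.27
 tool_pos: [0.4637, -0.0457, 0.1006]
 ee_rot: [3.141, 0.001, -0.311]
 wrist_force: [0.3, 0.6, -1.8]
 width: 0.0359
 finger_force: 30.0
t 10.3 turn first 0.003 then dx dy dz [-0.1067 -0.2402 -0.0094] w 0.0359
top [0.4588 0.289 ] len [0.071, 0.017] yaw -18.3
scene [0.4505 0.2959] len [0.02, 0.056] yaw -18.9
tri [0.4586 0.287  0.0372]
```

Scaled: -0.024 m / 0.8 = -0.03, -0.0107 m / 0.8 = -0.0134.

```bash
python3 nudge.py '[{"jaw":0, "xyz":[-0.0134, -0.03, 0]}, {"jaw":0, "xyz":[-0.0134, -0.03, 0]}, {"jaw":0, "xyz":[-0.0134, -0.03, 0]}, {"jaw":0, "xyz":[-0.0134, -0.03, 0]}, {"jaw":0, "xyz":[-0.0134, -0.03, 0]}, {"jaw":0, "xyz":[-0.0134, -0.03, 0]}, {"jaw":0, "xyz":[-0.0134, -0.03, 0]}, {"jaw":0, "xyz":[-0.0134, -0.03, 0]}, {"jaw":0, "xyz":[-0.0134, -0.03, 0]}, {"jaw":0, "xyz":[-0.0134, -0.03, 0]}, {"jaw":0}, {"jaw":0}, {"jaw":0}]' | sed 's/^/ /'; python3 -c "
from vis import *
go(.4365,.2157,.0232,-18)"
```

```text
time: 11.45
 tool_pos: [0.4363, 0.2152, 0.1008]
 ee_rot: [3.141, -0.0, -0.313]
 wrist_force: [0.1, -0.9, 0.0]
 width: 0.036
 finger_force: 30.0
t 11.4 turn first 0.001 then dx dy dz [ 0.     -0.0006  0.0776] w 0.036
```

Scaled: 0.02 m / 0.8 = 0.025, 0.018 m / 0.8 = 0.0225.

```bash
python3 nudge.py '[{"jaw":0, "xyz":[0, 0, 0.0188]}, {"jaw":0, "xyz":[0, 0, 0.025]}, {"jaw":0, "xyz":[0, 0, 0.0225]}, {"jaw":0, "xyz":[0, 0, 0.0125]}, {"jaw":0, "xyz":[0, 0, 0.0075]}, {"jaw":0, "xyz":[0, 0, 0.005]}, {"jaw":0, "xyz":[0, 0, 0.0038]}, {"jaw":0, "xyz":[0, 0, 0.0025]}, {"jaw":0}, {"jaw":0}, {"jaw":0}]' | sed 's/^/ /'
```

```text
time: 12.37
 tool_pos: [0.4368, 0.2158, 0.0236]
 ee_rot: [-3.141, -0.001, -0.314]
 wrist_force: [-0.2, -0.4, -1.0]
 width: 0.0357
 finger_force: 30.0
```

Scaled: 0.0012 m / 0.8 = 0.0015.

```bash
python3 nudge.py '[{"jaw":0, "xyz":[0, 0, 0.0015]}, {"jaw":0}, {"jaw":0}]' | sed 's/^/ /'
```

```text
time: 12.62
 tool_pos: [0.437, 0.2159, 0.0226]
 ee_rot: [-3.141, -0.001, -0.314]
 wrist_force: [-0.4, -0.3, 3.3]
 width: 0.036
 finger_force: 30.0
```

Scaled: -0.025 m / 0.8 = -0.0313, -0.015 m / 0.8 = -0.0188, -0.1066 rad / 3.1416 = -0.0339.

```bash
python3 nudge.py '[{"jaw":0.05}, {"jaw":0.05}, {"jaw":0.05, "xyz":[0, 0, -0.0025]}, {"jaw":0.05, "xyz":[0, 0, -0.0188]}, {"jaw":0.05, "xyz":[0, 0, -0.0313]}, {"jaw":0.062, "xyz":[0, 0, -0.0313], "twist":-0.0339}, {"jaw":0.062, "xyz":[0, 0, -0.0188], "twist":-0.0339}, {"jaw":0.062, "twist":-0.0339}, {"jaw":0.062, "twist":-0.0339}, {"jaw":0.062}, {"jaw":0.062}]' | sed 's/^/ /'; python3 -c "
from vis import *
go(.6065,-.0457,.1,6.4)"
```

```text
time: 13.53
 tool_pos: [0.4361, 0.2155, 0.1035]
 ee_rot: [3.141, 0.0, 0.109]
 wrist_force: [-0.0, -0.4, -0.5]
 width: 0.062
 finger_force: 0.0
t 13.5 turn first -0.002 then dx dy dz [0.1402 0.2786 0.0035] w 0.062
```

Scaled: 0.0279 m / 0.8 = 0.0349, 0.014 m / 0.8 = 0.0175.

```bash
python3 nudge.py '[{"jaw":0.062, "xyz":[0.0175, 0.0349, 0]}, {"jaw":0.062, "xyz":[0.0175, 0.0349, 0]}, {"jaw":0.062, "xyz":[0.0175, 0.0349, 0]}, {"jaw":0.062, "xyz":[0.0175, 0.0349, 0]}, {"jaw":0.062, "xyz":[0.0175, 0.0349, 0]}, {"jaw":0.062, "xyz":[0.0175, 0.0349, 0]}, {"jaw":0.062, "xyz":[0.0175, 0.0349, 0]}, {"jaw":0.062, "xyz":[0.0175, 0.0349, 0]}, {"jaw":0.062, "xyz":[0.0175, 0.0349, 0]}, {"jaw":0.062, "xyz":[0.0175, 0.0349, 0]}, {"jaw":0.062}, {"jaw":0.062}, {"jaw":0.062}]' | sed 's/^/ /'; python3 -c "
from vis import *
go(.6065,-.0457,.016,6.4)
floor((.4365,.2157))"
```

```text
time: 14.62
 tool_pos: [0.6061, -0.0456, 0.103]
 ee_rot: [-3.141, 0.002, 0.111]
 wrist_force: [0.9, -0.7, -0.3]
 width: 0.0618
 finger_force: 0.0
t 14.6 turn first -0.001 then dx dy dz [0.0004 0.0001 0.087 ] w 0.0618
top [0.4371 0.216 ] len [0.069, 0.018] yaw -17.4
scene [0.4296 0.2223] len [0.022, 0.055] yaw -18.5
tri [0.4372 0.215  0.0362]
```

Blue measures centred on its pad and square with it. Descend on yellow.

Scaled: 0.025 m / 0.8 = 0.0313, 0.022 m / 0.8 = 0.0275.

```bash
python3 nudge.py '[{"jaw":0.062, "xyz":[0, 0, 0.025]}, {"jaw":0.062, "xyz":[0, 0, 0.0313]}, {"jaw":0.062, "xyz":[0, 0, 0.0275]}, {"jaw":0.062, "xyz":[0, 0, 0.0181]}, {"jaw":0.062, "xyz":[0, 0, 0.0063]}, {"jaw":0.062}, {"jaw":0.062}, {"jaw":0}, {"jaw":0}, {"jaw":0}, {"jaw":0}, {"jaw":0}]' | sed 's/^/ /'
```

```text
time: 15.72
 tool_pos: [0.6072, -0.046, 0.0181]
 ee_rot: [3.141, -0.001, 0.112]
 wrist_force: [-0.1, 0.8, 2.2]
 width: 0.0359
 finger_force: 30.0
```

Scaled: -0.025 m / 0.8 = -0.0313, -0.02 m / 0.8 = -0.025, 0.1065 rad / 3.1416 = 0.0339.

```bash
python3 nudge.py '[{"jaw":0, "xyz":[0, 0, -0.0188]}, {"jaw":0, "xyz":[0, 0, -0.0313]}, {"jaw":0, "xyz":[0, 0, -0.0313]}, {"jaw":0, "xyz":[0, 0, -0.025], "twist":0.0339}, {"jaw":0, "twist":0.0339}, {"jaw":0, "twist":0.0339}, {"jaw":0, "twist":0.0339}, {"jaw":0}, {"jaw":0}]' | sed 's/^/ /'
python3 - <<'E'
from vis import *
go(.5684,.2527,.1,-18)
E
```

```text
time: 16.47
 tool_pos: [0.6065, -0.0461, 0.1021]
 ee_rot: [3.141, 0.0, -0.311]
 wrist_force: [0.6, 1.2, -0.6]
 width: 0.0357
 finger_force: 30.0
t 16.5 turn first 0.003 then dx dy dz [-0.1286 -0.2724  0.0021] w 0.0357
```

Scaled: -0.0272 m / 0.8 = -0.034, -0.0129 m / 0.8 = -0.0161.

```bash
python3 nudge.py '[{"jaw":0, "xyz":[-0.0161, -0.034, 0]}, {"jaw":0, "xyz":[-0.0161, -0.034, 0]}, {"jaw":0, "xyz":[-0.0161, -0.034, 0]}, {"jaw":0, "xyz":[-0.0161, -0.034, 0]}, {"jaw":0, "xyz":[-0.0161, -0.034, 0]}, {"jaw":0, "xyz":[-0.0161, -0.034, 0]}, {"jaw":0, "xyz":[-0.0161, -0.034, 0]}, {"jaw":0, "xyz":[-0.0161, -0.034, 0]}, {"jaw":0, "xyz":[-0.0161, -0.034, 0]}, {"jaw":0, "xyz":[-0.0161, -0.034, 0]}, {"jaw":0}, {"jaw":0}, {"jaw":0}]' | sed 's/^/ /'; python3 -c "
from vis import *
go(.5684,.2527,.0247,-18)"
```

```text
time: 17.55
 tool_pos: [0.5679, 0.2521, 0.1019]
 ee_rot: [3.141, 0.0, -0.312]
 wrist_force: [0.8, -0.8, 0.2]
 width: 0.0357
 finger_force: 30.0
t 17.6 turn first 0.002 then dx dy dz [ 0.0003 -0.0007  0.0772] w 0.0357
```

Scaled: 0.02 m / 0.8 = 0.025, 0.018 m / 0.8 = 0.0225.

```bash
python3 nudge.py '[{"jaw":0, "xyz":[0, 0, 0.0188]}, {"jaw":0, "xyz":[0, 0, 0.025]}, {"jaw":0, "xyz":[0, 0, 0.0225]}, {"jaw":0, "xyz":[0, 0, 0.0125]}, {"jaw":0, "xyz":[0, 0, 0.0075]}, {"jaw":0, "xyz":[0, 0, 0.005]}, {"jaw":0, "xyz":[0, 0, 0.0031]}, {"jaw":0, "xyz":[0, 0, 0.0021]}, {"jaw":0}, {"jaw":0}, {"jaw":0}]' | sed 's/^/ /'
```

```text
time: 18.47
 tool_pos: [0.5685, 0.2528, 0.0259]
 ee_rot: [-3.141, -0.001, -0.314]
 wrist_force: [0.8, -0.0, -1.7]
 width: 0.0356
 finger_force: 30.0
```

Scaled: 0.001 m / 0.8 = 0.0013.

```bash
python3 nudge.py '[{"jaw":0, "xyz":[0, 0, 0.0013]}, {"jaw":0, "xyz":[0, 0, 0.0013]}, {"jaw":0}, {"jaw":0}]' | sed 's/^/ /'
```

```text
time: 18.8
 tool_pos: [0.5684, 0.2528, 0.0241]
 ee_rot: [-3.141, -0.001, -0.314]
 wrist_force: [-1.1, -1.0, 4.9]
 width: 0.0356
 finger_force: 30.0
```

Scaled: -0.025 m / 0.8 = -0.0313, -0.015 m / 0.8 = -0.0188, -0.052 rad / 3.1416 = -0.0166.

```bash
python3 nudge.py '[{"jaw":0.05}, {"jaw":0.05}, {"jaw":0.05, "xyz":[0, 0, -0.0025]}, {"jaw":0.05, "xyz":[0, 0, -0.0188]}, {"jaw":0.05, "xyz":[0, 0, -0.0313]}, {"jaw":0.062, "xyz":[0, 0, -0.0313], "twist":-0.0166}, {"jaw":0.062, "xyz":[0, 0, -0.015]}, {"jaw":0.062}, {"jaw":0.062}]' | sed 's/^/ /'; python3 -c "
from vis import *
go(.6193,-.1732,.1,-15)"
```

```text
time: 19.55
 tool_pos: [0.5682, 0.2526, 0.1022]
 ee_rot: [-3.141, -0.001, -0.263]
 wrist_force: [-0.2, 0.0, -0.7]
 width: 0.0623
 finger_force: 0.0
t 19.6 turn first -0.001 then dx dy dz [0.1595 0.3981 0.0022] w 0.0623
```

Scaled: 0.0284 m / 0.8 = 0.0355, 0.0114 m / 0.8 = 0.0143.

```bash
python3 nudge.py '[{"jaw":0.062, "xyz":[0.0143, 0.0355, 0]}, {"jaw":0.062, "xyz":[0.0143, 0.0355, 0]}, {"jaw":0.062, "xyz":[0.0143, 0.0355, 0]}, {"jaw":0.062, "xyz":[0.0143, 0.0355, 0]}, {"jaw":0.062, "xyz":[0.0143, 0.0355, 0]}, {"jaw":0.062, "xyz":[0.0143, 0.0355, 0]}, {"jaw":0.062, "xyz":[0.0143, 0.0355, 0]}, {"jaw":0.062, "xyz":[0.0143, 0.0355, 0]}, {"jaw":0.062, "xyz":[0.0143, 0.0355, 0]}, {"jaw":0.062, "xyz":[0.0143, 0.0355, 0]}, {"jaw":0.062, "xyz":[0.0143, 0.0355, 0]}, {"jaw":0.062, "xyz":[0.0143, 0.0355, 0]}, {"jaw":0.062, "xyz":[0.0143, 0.0355, 0]}, {"jaw":0.062, "xyz":[0.0143, 0.0355, 0]}, {"jaw":0.062}, {"jaw":0.062}, {"jaw":0.062}]' | sed 's/^/ /'; python3 -c "
from vis import *
go(.6193,-.1732,.016,-15)
floor((.5684,.2527))"
```

```text
time: 20.97
 tool_pos: [0.6181, -0.172, 0.0999]
 ee_rot: [-3.141, 0.004, -0.262]
 wrist_force: [1.2, -0.6, 0.1]
 width: 0.0623
 finger_force: 0.0
t 21.0 turn first -0.001 then dx dy dz [0.0014 0.0008 0.0839] w 0.0623
top [0.5683 0.2536] len [0.07, 0.018] yaw -17.0
scene [0.5618 0.2598] len [0.02, 0.06] yaw -17.8
tri [0.5672 0.2527 0.035 ]
```

Yellow is centred too. Descend on red.

Scaled: 0.025 m / 0.8 = 0.0313, 0.02 m / 0.8 = 0.025.

```bash
python3 nudge.py '[{"jaw":0.062, "xyz":[0.0013, 0.001, 0.025]}, {"jaw":0.062, "xyz":[0, 0, 0.0313]}, {"jaw":0.062, "xyz":[0, 0, 0.025]}, {"jaw":0.062, "xyz":[0, 0, 0.0169]}, {"jaw":0.062, "xyz":[0, 0, 0.0063]}, {"jaw":0.062}, {"jaw":0.062}, {"jaw":0}, {"jaw":0}, {"jaw":0}, {"jaw":0}, {"jaw":0}]' | sed 's/^/ /'
```

```text
time: 22.07
 tool_pos: [0.6205, -0.1739, 0.0195]
 ee_rot: [-3.141, -0.001, -0.262]
 wrist_force: [-0.5, 0.8, 1.2]
 width: 0.0356
 finger_force: 30.0
```

Scaled: -0.025 m / 0.8 = -0.0313, -0.02 m / 0.8 = -0.025, 0.052 rad / 3.1416 = 0.0166.

```bash
python3 nudge.py '[{"jaw":0, "xyz":[0, 0, -0.0188]}, {"jaw":0, "xyz":[0, 0, -0.0313]}, {"jaw":0, "xyz":[0, 0, -0.0313]}, {"jaw":0, "xyz":[0, 0, -0.025], "twist":0.0166}, {"jaw":0}, {"jaw":0}]' | sed 's/^/ /'
python3 - <<'E'
from vis import *
go(.5449,.1805,.1,-18)
E
```

```text
time: 22.57
 tool_pos: [0.6208, -0.1742, 0.1049]
 ee_rot: [3.141, -0.003, -0.313]
 wrist_force: [-0.3, -1.0, -1.1]
 width: 0.0355
 finger_force: 30.0
t 22.6 turn first 0.001 then dx dy dz [-0.1818 -0.3139  0.0049] w 0.0355
```

```bash
python3 nudge.py '[{"jaw":0, "xyz":[-0.0175, -0.0302, 0]}, {"jaw":0, "xyz":[-0.0175, -0.0302, 0]}, {"jaw":0, "xyz":[-0.0175, -0.0302, 0]}, {"jaw":0, "xyz":[-0.0175, -0.0302, 0]}, {"jaw":0, "xyz":[-0.0175, -0.0302, 0]}, {"jaw":0, "xyz":[-0.0175, -0.0302, 0]}, {"jaw":0, "xyz":[-0.0175, -0.0302, 0]}, {"jaw":0, "xyz":[-0.0175, -0.0302, 0]}, {"jaw":0, "xyz":[-0.0175, -0.0302, 0]}, {"jaw":0, "xyz":[-0.0175, -0.0302, 0]}, {"jaw":0, "xyz":[-0.0175, -0.0302, 0]}, {"jaw":0, "xyz":[-0.0175, -0.0302, 0]}, {"jaw":0, "xyz":[-0.0175, -0.0302, 0]}, {"jaw":0}, {"jaw":0}, {"jaw":0}]' | sed 's/^/ /'; python3 -c "
from vis import *
go(.5449,.1805,.0265,-18)"
```

```text
time: 23.9
 tool_pos: [0.5429, 0.1802, 0.1016]
 ee_rot: [3.139, 0.002, -0.313]
 wrist_force: [0.7, -0.2, -0.9]
 width: 0.0362
 finger_force: 30.0
t 23.9 turn first 0.001 then dx dy dz [ 0.0018 -0.0009  0.0751] w 0.0362
```

Scaled: 0.02 m / 0.8 = 0.025, 0.017 m / 0.8 = 0.0213.

```bash
python3 nudge.py '[{"jaw":0, "xyz":[0.0019, 0, 0.0188]}, {"jaw":0, "xyz":[0, 0, 0.025]}, {"jaw":0, "xyz":[0, 0, 0.0213]}, {"jaw":0, "xyz":[0, 0, 0.0113]}, {"jaw":0, "xyz":[0, 0, 0.0075]}, {"jaw":0, "xyz":[0, 0, 0.005]}, {"jaw":0, "xyz":[0, 0, 0.0031]}, {"jaw":0, "xyz":[0, 0, 0.0019]}, {"jaw":0}, {"jaw":0}, {"jaw":0}]' | sed 's/^/ /'
```

```text
time: 24.82
 tool_pos: [0.5457, 0.1807, 0.0294]
 ee_rot: [-3.141, -0.001, -0.314]
 wrist_force: [0.7, -0.4, -1.4]
 width: 0.0357
 finger_force: 30.0
```

Scaled: 0.0015 m / 0.8 = 0.0019, 0.001 m / 0.8 = 0.0013.

```bash
python3 nudge.py '[{"jaw":0, "xyz":[0, 0, 0.0019]}, {"jaw":0, "xyz":[0, 0, 0.0013]}, {"jaw":0, "xyz":[0, 0, 0.0013]}, {"jaw":0}, {"jaw":0}]' | sed 's/^/ /'
```

```text
time: 25.23
 tool_pos: [0.5453, 0.1806, 0.0254]
 ee_rot: [-3.141, -0.0, -0.314]
 wrist_force: [-0.9, -0.1, 2.6]
 width: 0.0362
 finger_force: 30.0
```

Contact. Release, rise and back away towards y −.

Scaled: 0.04 m / 0.8 = 0.05, -0.03 m / 0.8 = -0.0375.

```bash
python3 nudge.py '[{"jaw":0.05}, {"jaw":0.05}, {"jaw":0.05, "xyz":[0, 0, -0.0025]}, {"jaw":0.05, "xyz":[0, 0, -0.0188]}, {"jaw":0.05, "xyz":[0, 0, -0.0313]}, {"jaw":0.05, "xyz":[0, 0, -0.0375]}, {"jaw":0.05, "xyz":[0, 0, -0.0375]}, {"jaw":0.05, "xyz":[0, 0.0375, 0]}, {"jaw":0.05, "xyz":[0, 0.05, 0]}, {"jaw":0.05, "xyz":[0, 0.05, 0]}, {"jaw":0.05, "xyz":[0, 0.05, 0]}, {"jaw":0.05, "xyz":[0, 0.05, 0]}, {"jaw":0.05, "xyz":[0, 0.05, 0]}, {"jaw":0.05, "xyz":[0, 0.0375, 0]}, {"jaw":0.05}, {"jaw":0.05}]' | sed 's/^/ /'
python3 - <<'E'
from vis import *
for p in ((.5449,.1805),(.5684,.2527),(.4365,.2157),(.46,.288)): floor(p)
a=robot.snapshot("scene"); b=robot.snapshot("top")
cv2.imwrite("pics/end.png",np.hstack([cv2.resize(a["color"][80:280,140:460],None,fx=1.25,fy=1.25),cv2.resize(b["color"][150:310,150:470],None,fx=1.25,fy=1.25)[:200].copy() if 0 else cv2.copyMakeBorder(cv2.resize(b["color"][150:310,150:470],None,fx=1.25,fy=1.25),0,50,0,0,cv2.BORDER_CONSTANT)]))
E
```

```text
time: 26.57
 tool_pos: [0.4647, -0.0679, 0.1272]
 ee_rot: [-3.141, -0.0, -0.317]
 wrist_force: [-0.1, -0.1, 0.7]
 width: 0.0499
 finger_force: 0.0
top [0.5445 0.1808] len [0.076, 0.025] yaw -17.7
top [0.542  0.1775] len [0.109, 0.069] yaw -16.6
scene [0.5366 0.1877] len [0.025, 0.065] yaw -19.6
tri [0.542  0.1794 0.0353]
top [0.5686 0.2537] len [0.071, 0.018] yaw -17.5
scene [0.5618 0.2598] len [0.02, 0.06] yaw -17.8
tri [0.5674 0.2526 0.0353]
top [0.4372 0.2159] len [0.069, 0.018] yaw -17.7
scene [0.4298 0.222 ] len [0.022, 0.055] yaw -18.0
tri [0.4373 0.2149 0.036 ]
top [0.4586 0.289 ] len [0.07, 0.017] yaw -18.3
scene [0.4505 0.2959] len [0.02, 0.056] yaw -18.9
tri [0.4584 0.2872 0.0369]
```

View pics/end.png

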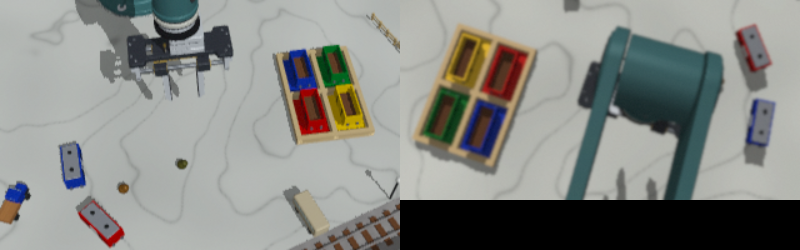

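The picture shows all four wagons upright in the bays of their own colour: left half, blue (300,70), green (333,65), red (310,110), yellow (348,105). Both vans still stand on the board at (70,165) and (100,222), and the arm is clear of everything.

```bash
python3 -c "
from bench import robot
print(robot.close_job())"
```

```text
the job is handed in; nothing more can be done
None
```

The job is handed in at about 27 s: all four wagons stand upright on the pads of their own colour, measured centred and square in their bays, and the two vans were not touched.

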